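# Fit the contact block and clip the cover on the switch housing

## Task

Stand the black contact block with the orange top in the pocket on the floor of the open grey switch housing and let go of it. Then set the yellow clip cover on the housing and press it down until its catches snap (the resistance suddenly drops) and it is fully home, and keep pressing: finish while still holding the cover down with a steady push of about 15 N (never more than 40 N), and do not let go. Leave the two other relays, the screwdriver and the jar where they are.

Things in the scene. Friction and masses are not known exactly. Their poses are not given: they have to be found in the camera images.
- contact_block: the module to fit: black block 34 (x) by 30 (y) mm, 38 mm tall, with an orange cap 24 by 22 mm on top (42 mm tall in all), about 70 g. Origin at the centre of its underside, z up. It stands loose on the table, at one of three places shared at random with the two relays; modules stand at least 80 mm apart centre to centre.
- relay_white: bystander relay, same size as the contact block, white with a blue top; origin at the centre of its underside. Leave it alone.
- relay_grey: bystander relay, same size as the contact block, grey with a green top; origin at the centre of its underside. Leave it alone.
- screwdriver: bystander screwdriver, 180 mm long, orange handle, lying loose on the table beyond the cover. Leave it alone.
- screw_jar: bystander jar, 56 mm across, 65 mm tall, blue cap; origin at the centre of its underside. Leave it alone.
- housing: grey open-topped switch housing on an aluminium nest plate (110 x by 150 y by 8 mm), all fixed. Origin on the table under the centre of the plate; z up, y along the long side. Housing outside 90 (x) by 130 (y) mm, walls 5 mm, rim 68 mm and inner floor 13 mm above the table. Opening 80 (x) by 105 (y) mm (the catches narrow it in y).
- housing_rim (a point): centre of the housing's mouth, at rim height (68 mm above the table), axes as the housing's. The cover is home when its point cover_under lies here. A cover set down lightly stays up on the catches, about 12 mm above home.
- housing_pocket (a point): centre of the inner floor (13 mm above the table), axes as the housing's: middle of a pocket 46 (x) by 44 (y) mm between white ribs 6 mm tall. The block stands in it with its x along the housing's x (half a turn, or a quarter turn, also fits). Fingers on the block's 30 mm sides have most room when they close along the housing's y.
- catch_left (a joint): the white spring catch on the housing's +y end wall, 8 mm below the rim: 0 at rest, grows to 0.006 m as it is pushed outward into the wall. The catches spring back when the cover's barbs have passed.
- catch_right (a joint): the white spring catch on the -y end wall, the same.
- cover: yellow clip cover, about 90 g, standing loose on its two black tongues. Origin at the centre of their feet, z up, y along its long side. Plate 92 (x) by 132 (y) by 5 mm, underside 20 mm, top 25 mm above the origin. Below: a tongue with an outward barb at each y end (barb tips at y = +-55 mm), and two guide ribs that fit between the housing's x walls with 2 mm clearance a side, rounded.
- cover_under (a point): centre of the underside of the cover's plate (the plate is cover_c0 in the rules), 20 mm above its origin. Fits either way round (half a turn). The barbs meet the catches with the plate 12 mm above home; the push needed peaks at 12 to 25 N about 8 mm above home, drops suddenly below 6 mm, and even pulls the cover down a little; the rim is a hard stop.
- cover_grip (a point): centre of the top of the red bar on the cover, 51 mm above the cover's origin, axes as the cover's. The bar is 22 (x) by 50 (y) mm and 26 mm high above the plate: pinch it across x.
Mind the look-alikes: they are no part of the job. Of the things that look like the cover, take the one that is farthest to the robot's left at the start.

How it is judged:
By the outcome, as a careful person would: the job done as asked, in the order asked, and still so for the second after the job is handed in, while the arm keeps its last pose, push and grip.
It also fails if it takes over 58 s, if anything falls off the work surface, if the arm or the gripper's body presses on something with over 40 N, if the wrist force passes 120 N, or if a joint passes its speed limit or range.

## Robot

A 7-joint arm with a two-finger parallel gripper is mounted at the origin on the work surface. World frame = base frame: x ahead of the robot, y to its left, z up, the work surface at z = 0. Lengths are in mm, angles in rad, forces in N, time in s.
With the tool pointing down it reaches from about 350 to 900 mm from the base axis. Payload 8.1 kg.
Tool frame: the origin (TCP) lies on the centre line of the jaws, within the pads' length; the fingertips stand 17 mm ahead of it and the grasp point (between the pads) lies 2 mm behind it; z points along the fingers, y is the line along which they close (so a half turn about z gives the same grasp; the last joint's range is limited). The gripper opens to 92 mm and grips with 3 to 60 N. Pads are 19 mm wide; open, the fingers measure 130 mm over their backs; the gripper's body (75 mm by 190 mm) begins 47 mm behind the grasp point.
Start: joints at [-1.274, 0.434, 0.025, 1.573, -0.012, 1.134, -0.075], TCP at [243.299, 575.714, 243.742] pointing down, gripper open.
Joint ranges: [-2.62, 2.62], [-0.44, 2.09], [-1.27, 1.32], [0.08, 2.57], [-1.32, 4.46], [0.12, 2], [-2.74, 2.74]. Speed limits (rad/s): [2.22, 2.22, 3.01, 3.01, 3.14, 3.14, 3.14].

## Interface

Orientations are given as [roll, pitch, yaw] about the fixed x, y, z axes, in that order (R = Rz(yaw) Ry(pitch) Rx(roll)).
In Python, from rig import env gives the robot as it stands. The module is installed in compiled form; this text tells all that it offers.
- The arm moves only by the tool carry_out, never from a script. Its argument "series" is a list of rows, each an object of numbers: "hand": the finger opening in mm, from 0 to 91.8; "dx", "dy", "dz": the shift along the world's x, y, z in units of 30 mm (1.0 is 30 mm); "twist": the turn about the world's z in units of 6 degrees (1.0 is 6 degrees). In form: [{"hand": .., "dx": .., "dy": .., "dz": .., "twist": ..}, ...]. A call has 1 to 5 rows; each row shifts and turns the commanded pose from where the row before left it; what a row does not reach is not made up. A row lasts 1/12 s, in which the tool goes at most 41.7 mm and 7.16 degrees, less where a joint would pass 70% of its speed; a pose out of reach is approached as far as the arm can. A call is refused whole if a number of a shift passes 1 or a number of a turn 1, either way. A call with a gripper value outside its range is refused whole. The fingers move at their own pace and stop on an object; "force" is the grip in N (left out, the last holds). Time passes only in rows, so rows that do not move let the fingers close. It gives the time, the measured TCP pose, the force, the opening and the grip force at its end, in the units of the state.
- env.sense(): the state, without advancing time (a new reading comes with each control period).
- env.camera(name): name is "scene" or "top" or "wrist"; returns the picture (480x640x3 uint8, blue, green, red); there is no depth.
- env.camera_info(name): a dict with "camera_matrix" (3x3 intrinsics, pixels), "dist" ([k1, k2, p1, p2, k3] as OpenCV has them; the pictures are not rectified), "extrinsics" (4x4, takes a point from camera to world coordinates). Camera axes: x right, y down, z forward; pixel columns grow to the right and rows downward; lengths in mm; the calibration is good to about 2 mm. A picture is of the moment at which its call begins: read the wrist's pose just before it. camera_info takes no time and is no camera call; for the wrist camera it gives the pose at the moment of the call.
- env.sign_off(): hands the job in; it is judged then, once.
The state is a dict: "t": time; "joints": joint angles; "joint_velocities": joint speeds; "effort": joint torques, N m; "position": TCP position; "eef_rot": TCP orientation; "force": force on the tool from outside, world axes, zero at the start; "torque": the same for the moment, N m; "grip_width": opening from 0.0 (shut) to 1.0 (fully open); "grasp_force": force on a finger pad.
Only numpy, scipy, OpenCV 4.12 (cv2) and the standard library are available. Lean on these libraries where they do the work, as an engineer would, in place of code of your own. Each camera call takes 0.05 s, during which the arm holds its last target. There are 200 camera calls.

## Working session

There is one attempt and no reset: what is moved stays moved. The work goes in short steps, Python scripts to look and compute and a tool call to move; the robot and the scene stay as the last step left them, time stands still between calls to the robot, and variables do not carry over. Pictures are saved under pics/ and viewed, at most 10 in all, crops included, and the job is handed in when it is done.

Besides the shell and the picture viewer there is one more tool, called after ">>>" as name(argument=value, ...), one argument or row to a line, values as JSON. carry_out: Moves the arm, as the interface text tells. Its arguments: {"type":"object","properties":{"series":{"type":"array"},"force":{"type":"number"}},"required":["series"]}

```bash
mkdir -p pics; python3 - <<'E'
from rig import env
import cv2
for n in("scene","top"):
    cv2.imwrite(f"pics/{n}0.png",env.camera(n))
    i=env.camera_info(n);print(n,i)
s=env.sense();print(s)
E
```

```text
scene {'camera_matrix': array([[497.04710713,   0.        , 319.12108586],
       [  0.        , 497.04710713, 234.69392203],
       [  0.        ,   0.        ,   1.        ]]), 'dist': array([-0.01839767,  0.        ,  0.        ,  0.        ,  0.        ]), 'extrinsics': array([[-3.73464846e-01,  5.79852961e-01, -7.24081869e-01,
         1.17601072e+03],
       [ 9.27628058e-01,  2.28818032e-01, -2.95209238e-01,
         2.26481894e+02],
       [-5.49496233e-03, -7.81928930e-01, -6.23343367e-01,
         6.06808993e+02],
       [ 0.00000000e+00,  0.00000000e+00,  0.00000000e+00,
         1.00000000e+00]])}
top {'camera_matrix': array([[549.53137562,   0.        , 318.81335845],
       [  0.        , 549.53137562, 247.44278029],
       [  0.        ,   0.        ,   1.        ]]), 'dist': array([-0.05133925,  0.        ,  0.        ,  0.        ,  0.        ]), 'extrinsics': array([[ 2.80730492e-02, -9.96223853e-01,  8.21580045e-02,
         4.21602041e+02],
       [-9.99455512e-01, -2.65483341e-02,  1.95924913e-02,
        -3.95419451e+01],
       [-1.73373490e-02, -8.26632914e-02, -9.96426714e-01,
         1.21149598e+03],
       [ 0.00000000e+00,  0.00000000e+00,  0.00000000e+00,
         1.00000000e+00]])}
{'t': 0.1, 'joints': array([-1.27359341,  0.43514164,  0.02500512,  1.57398559, -0.01158415,
        1.13394642, -0.07504545]), 'joint_velocities': array([-0.00137506, -0.0011324 ,  0.00063757, -0.00152116,  0.00113089,
        0.00133871,  0.00037704]), 'effort': array([ 4.00893943e-03, -6.69123673e+01,  9.88445878e-01, -3.15147865e+01,
       -6.04044646e-02,  3.73664685e-02,  2.69896907e-05]), 'position': array([243.18163401, 575.31037116, 243.03896057]), 'eef_rot': array([-3.14026470e+00,  1.50040459e-04,  2.74175330e+00]), 'force': array([-0.33796199, -0.97830489,  0.30172786]), 'torque': array([ 0.02830218, -0.02363334,  0.00358008]), 'grasp_force': 0.0, 'grip_width': 0.9988019092049499}
```

View pics/top0.png

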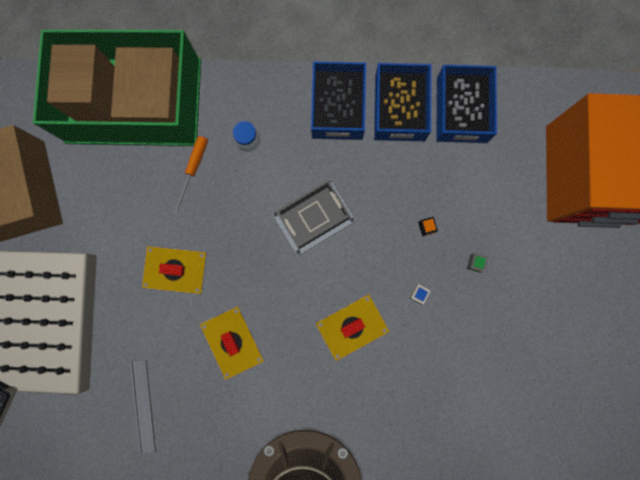

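View pics/scene0.png

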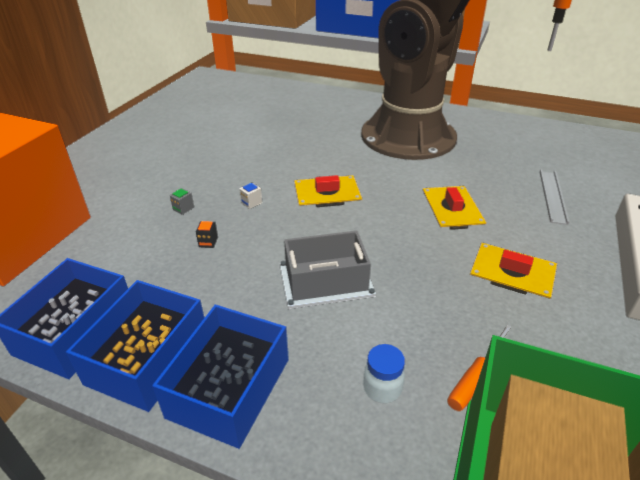

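Top view candidates:
- **Black/orange block:** contact block at (428,226). Look-alikes are the white/blue relay at (421,294) and the grey/green relay at (479,262).
- **Yellow covers with a red bar:** (174,270), (231,343) and (352,328). The robot's left is image left, so I take the one at (174,270).
- **Other objects:** housing at (314,215), jar at (245,135), screwdriver at (190,170).

Next I'll measure and make one close crop to check the choice.

```bash
cat > h.py <<'E'
import cv2,numpy as np
from rig import env
def world(info,px,z):
    K,d,E=info["camera_matrix"],info["dist"],info["extrinsics"]
    u=cv2.undistortPoints(np.array(px,float).reshape(-1,1,2),K,d).reshape(-1,2)
    r=np.c_[u,np.ones(len(u))]@E[:3,:3].T; o=E[:3,3]
    return (o+r*((z-o[2])/r[:,2])[:,None])[:,:2]
def pix(info,P):
    E=np.linalg.inv(info["extrinsics"]);r,_=cv2.Rodrigues(E[:3,:3])
    return cv2.projectPoints(np.array(P,float).reshape(-1,1,3),r,E[:3,3],info["camera_matrix"],info["dist"])[0].reshape(-1,2)
def blobs(img,lo,hi,info,z,amin=60):
    m=cv2.inRange(cv2.cvtColor(img,cv2.COLOR_BGR2HSV),np.array(lo),np.array(hi))
    for c in cv2.findContours(m,cv2.RETR_EXTERNAL,cv2.CHAIN_APPROX_NONE)[0]:
        if cv2.contourArea(c)<amin: continue
        w=world(info,c,z).astype(np.float32)
        (x,y),(a,b),t=cv2.minAreaRect(w)
        if a<b:a,b,t=b,a,t+90   # t: angle of long side
        p=c.reshape(-1,2).mean(0)
        print("px",p.round(),"xy",round(x,1),round(y,1),"size",round(a,1),round(b,1),"long-side deg",round((t+90)%180-90,1))
E
python3 - <<'E'
from h import *
im=cv2.imread("pics/top0.png");i=env.camera_info("top")
print("yellow");blobs(im,(20,120,80),(35,255,255),i,25)
print("red");blobs(im,(0,150,120),(5,255,255),i,51)
print("orange");blobs(im,(6,150,120),(17,255,255),i,42,40)
print("jar");blobs(im,(105,150,80),(120,255,255),i,65,40)
a=cv2.resize(im[190:320,400:510],None,fx=4,fy=4,interpolation=cv2.INTER_CUBIC)
b=cv2.resize(im[170:265,260:365],None,fx=3.4,fy=3.4,interpolation=cv2.INTER_CUBIC)
c=cv2.resize(im[235:305,130:220],None,fx=3.4,fy=3.4,interpolation=cv2.INTER_CUBIC)
o=np.zeros((570,800,3),np.uint8);o[:a.shape[0],:a.shape[1]]=a;o[:b.shape[0],441:441+b.shape[1]]=b
o[325:325+c.shape[0],441:441+c.shape[1]]=c
cv2.imwrite("pics/crop.png",o)
E
```

```text
yellow
px [231. 343.] xy 309.7 166.2 size 131.2 91.3 long-side deg 27.6
px [352. 327.] xy 350.1 -92.0 size 131.5 91.1 long-side deg -59.8
px [174. 270.] xy 462.7 298.8 size 131.4 91.3 long-side deg 85.8
red
px [229. 343.] xy 309.6 166.7 size 45.1 20.7 long-side deg 29.0
px [352. 328.] xy 350.5 -91.9 size 45.0 21.0 long-side deg -59.5
px [170. 269.] xy 462.6 298.4 size 46.4 20.4 long-side deg 85.4
orange
px [429. 225.] xy 572.5 -251.0 size 23.1 22.0 long-side deg 20.0
px [195. 155.] xy 713.4 259.4 size 86.6 20.7 long-side deg -18.9
px [614. 150.] xy 749.1 -654.9 size 255.7 115.1 long-side deg -1.5
jar
px [421. 294.] xy 425.0 -231.5 size 18.7 17.6 long-side deg -25.6
px [244. 132.] xy 759.0 150.2 size 47.4 45.0 long-side deg 28.4
px [468. 100.] xy 844.7 -327.3 size 151.8 122.4 long-side deg 0.1
px [403.  98.] xy 844.5 -187.9 size 151.7 117.9 long-side deg 0.2
px [338.  96.] xy 844.4 -49.7 size 151.8 113.4 long-side deg -0.1
```

View pics/crop.png

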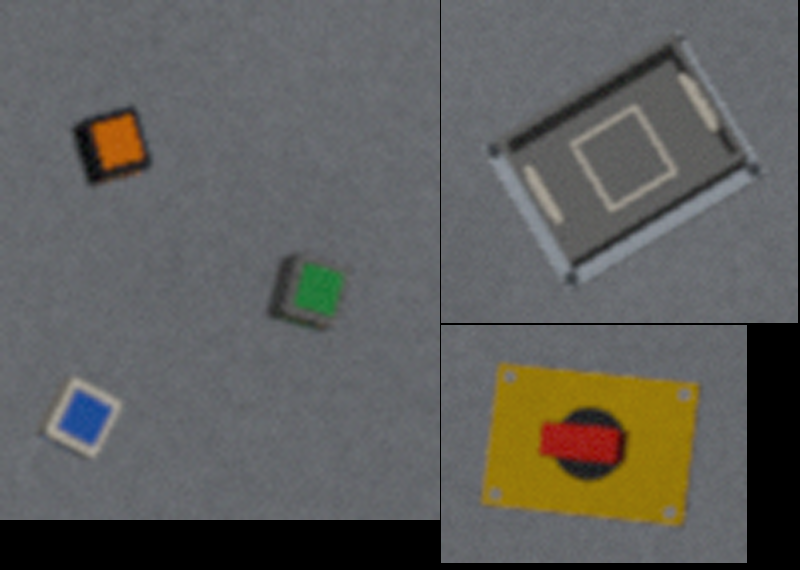

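The crop shows the contact block (orange top on black) at top pixel (430,225). The housing with its white-ribbed pocket is centred near (313,216). The chosen cover, farthest left, is at (174,270). I'll move towards the housing, turning on the way, and look with the wrist camera.

>>> carry_out(
  series=[
    {"hand": 91, "dx": 0.6, "dy": -1, "dz": 0, "twist": -1},
    {"hand": 91, "dx": 0.6, "dy": -1, "dz": 0, "twist": -1},
    {"hand": 91, "dx": 0.6, "dy": -1, "dz": 0, "twist": -1},
    {"hand": 91, "dx": 0.6, "dy": -1, "dz": 0, "twist": -1},
    {"hand": 91, "dx": 0.6, "dy": -1, "dz": 0, "twist": -1},
  ],
)

```text
t: 0.52
position: [333.7, 424.0, 243.5]
eef_rot: [-3.141, 0.0, 2.213]
force: [1.4, 0.8, 0.7]
grip_width: 0.988
grasp_force: 0.0
```

>>> carry_out(
  series=[
    {"hand": 91, "dx": 0.6, "dy": -1, "dz": 0, "twist": -1},
    {"hand": 91, "dx": 0.6, "dy": -1, "dz": 0, "twist": -1},
    {"hand": 91, "dx": 0.6, "dy": -1, "dz": 0, "twist": -1},
    {"hand": 91, "dx": 0.6, "dy": -1, "dz": 0, "twist": -1},
    {"hand": 91, "dx": 0.6, "dy": -1, "dz": 0, "twist": -1},
  ],
)

```text
t: 0.93
position: [423.7, 274.0, 243.6]
eef_rot: [-3.141, 0.0, 1.689]
force: [0.4, 0.0, 0.1]
grip_width: 0.992
grasp_force: 0.0
```

>>> carry_out(
  series=[
    {"hand": 91, "dx": 0.6, "dy": -1, "dz": 0, "twist": -1},
    {"hand": 91, "dx": 0.6, "dy": -1, "dz": 0, "twist": -1},
    {"hand": 91, "dx": 0.6, "dy": -1, "dz": 0, "twist": -1},
    {"hand": 91, "dx": 0.6, "dy": -1, "dz": 0, "twist": -1},
    {"hand": 91, "dx": 0.6, "dy": -1, "dz": 0, "twist": -1},
  ],
)

```text
t: 1.35
position: [513.7, 124.1, 243.7]
eef_rot: [-3.141, 0.0, 1.166]
force: [0.8, 1.0, -0.4]
grip_width: 0.989
grasp_force: 0.0
```

>>> carry_out(
  series=[
    {"hand": 91, "dx": 0.6, "dy": -1, "dz": 0, "twist": -1},
    {"hand": 91, "dx": 0.6, "dy": -1, "dz": 0, "twist": -1},
    {"hand": 91, "dx": 0.6, "dy": -1, "dz": 0, "twist": -1},
    {"hand": 91, "dx": 0.6, "dy": -1, "dz": 0, "twist": -1},
    {"hand": 91, "dx": 0, "dy": 0, "dz": 0, "twist": -1},
  ],
)

```text
t: 1.77
position: [587.4, -2.3, 244.1]
eef_rot: [3.137, 0.001, 0.634]
force: [-0.4, -0.1, 0.6]
grip_width: 0.989
grasp_force: 0.0
```

```bash
python3 - <<'E'
from h import *
s=env.sense();print(s["t"],s["position"],s["eef_rot"],s["joints"])
i=env.camera_info("wrist");im=env.camera("wrist")
cv2.imwrite("pics/w1.png",im);np.savez("w1.npz",**i);print(i)
E
```

```text
1.7667 [587.37679804  -2.28088704 244.12157426] [3.13668646e+00 8.25688890e-04 6.33976363e-01] [-0.56859489  0.42008069  0.68165106  1.70902537 -0.28576859  1.11269762
 -0.73925149]
{'camera_matrix': array([[352.64983577,   0.        , 318.23271568],
       [  0.        , 352.64983577, 239.12556524],
       [  0.        ,   0.        ,   1.        ]]), 'dist': array([-0.00394635,  0.        ,  0.        ,  0.        ,  0.        ]), 'extrinsics': array([[ 5.92411376e-01, -7.67313255e-01, -2.45518087e-01,
         6.54465083e+02],
       [-8.05620608e-01, -5.62360327e-01, -1.86349936e-01,
         4.77588293e+01],
       [ 4.91914423e-03,  3.08190252e-01, -9.51312026e-01,
         3.85658841e+02],
       [ 0.00000000e+00,  0.00000000e+00,  0.00000000e+00,
         1.00000000e+00]])}
```

View pics/w1.png

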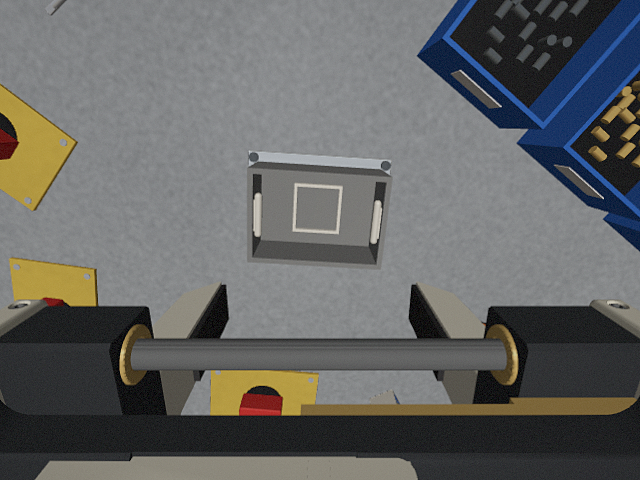

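The wrist picture shows the housing at (320,213) with its white pocket ring from (293,184) to (341,233), the rim outline around (247–391,164–268), and the fingers below it. I'll measure the ring and rim in both the wrist and top pictures.

```bash
python3 - <<'E'
from h import *
w=cv2.imread("pics/w1.png");wi=dict(np.load("w1.npz"));t=cv2.imread("pics/top0.png");ti=env.camera_info("top")
def roi(im,x0,y0,x1,y1):
    o=np.zeros_like(im);o[y0:y1,x0:x1]=im[y0:y1,x0:x1];return o
print("wrist ring+catches");blobs(roi(w,250,170,388,245),(0,0,165),(180,60,255),wi,19,30)
print("same at catch z 60");blobs(roi(w,250,170,388,245),(0,0,165),(180,60,255),wi,60,30)
print("top ring");blobs(roi(t,285,190,345,240),(0,0,135),(40,60,255),ti,19,30)
print("top @60");blobs(roi(t,270,180,355,250),(0,0,135),(40,60,255),ti,60,30)
for c,i,p in(("w",wi,[(249,164),(391,167),(379,268),(247,262)]),):
    q=world(i,p,68);print(q.round(1).tolist(),q.mean(0),[np.linalg.norm(q[k]-q[k-1]).round(1) for k in range(4)])
print("wrist ribs px for top est; orange in wrist?",)
print("cam offset in tool", wi["extrinsics"][:3,3]-np.array([587.4,-2.3,244.1]))
E
```

```text
wrist ring+catches
px [376. 222.] xy 612.4 -62.9 size 45.9 7.8 long-side deg 32.9
px [257. 214.] xy 543.3 45.4 size 46.4 6.7 long-side deg 31.3
px [317. 208.] xy 586.2 -2.6 size 52.6 50.3 long-side deg 32.8
same at catch z 60
px [376. 222.] xy 617.1 -50.5 size 40.8 6.9 long-side deg 32.9
px [257. 214.] xy 555.7 45.7 size 41.2 5.9 long-side deg 31.3
px [317. 208.] xy 593.8 3.0 size 46.7 44.7 long-side deg 32.8
top ring
px [289. 227.] xy 563.4 49.5 size 39.7 6.4 long-side deg 32.6
px [313. 216.] xy 588.4 -2.0 size 51.9 49.7 long-side deg 32.6
px [335. 199.] xy 627.0 -49.6 size 39.8 6.4 long-side deg 32.1
top @60
px [289. 227.] xy 558.5 46.4 size 38.3 6.2 long-side deg 32.6
px [313. 216.] xy 582.7 -3.3 size 50.1 48.0 long-side deg 32.6
px [335. 199.] xy 619.9 -49.2 size 38.4 6.2 long-side deg 32.1
[[592.6, 76.4], [665.0, -26.7], [583.7, -79.7], [513.1, 27.3]] [588.58449338  -0.68829874] [np.float64(93.4), np.float64(126.0), np.float64(97.1), np.float64(128.2)]
wrist ribs px for top est; orange in wrist?
cam offset in tool [ 67.06508288  50.05882932 141.55884059]
```

>>> carry_out(
  series=[
    {"hand": 80, "dx": -0.1, "dy": -0.9, "dz": -0.3, "twist": -0.5},
    {"hand": 80, "dx": -0.1, "dy": -0.9, "dz": -0.3, "twist": -0.5},
    {"hand": 80, "dx": -0.1, "dy": -0.9, "dz": -0.3, "twist": -0.5},
    {"hand": 80, "dx": -0.1, "dy": -0.9, "dz": -0.3, "twist": -0.5},
    {"hand": 80, "dx": -0.1, "dy": -0.9, "dz": -0.3, "twist": -0.7},
  ],
)

```text
t: 2.23
position: [569.8, -129.2, 198.0]
eef_rot: [-3.141, 0.0, 0.366]
force: [-0.1, -0.0, 0.1]
grip_width: 0.87
grasp_force: 0.0
```

>>> carry_out(
  series=[
    {"hand": 80, "dx": 0, "dy": -0.9, "dz": -0.4, "twist": 0},
    {"hand": 80, "dx": 0, "dy": -0.9, "dz": -0.4, "twist": 0},
    {"hand": 80, "dx": 0, "dy": -0.9, "dz": -0.4, "twist": 0},
    {"hand": 80, "dx": 0, "dy": -0.9, "dz": -0.4, "twist": 0},
    {"hand": 80, "dx": 0, "dy": -0.2, "dz": 0, "twist": 0},
  ],
)

```text
t: 2.65
position: [568.1, -246.9, 148.6]
eef_rot: [3.142, 0.004, 0.363]
force: [-0.0, -0.9, 0.1]
grip_width: 0.873
grasp_force: 0.0
```

```bash
cat >> h.py <<'E'
def look(name):
    s=env.sense();i=env.camera_info("wrist");im=env.camera("wrist")
    cv2.imwrite(f"pics/{name}.png",im);np.savez(name+".npz",**i)
    print("t",round(s["t"],2),"pos",s["position"].round(1),"yaw",np.degrees(s["eef_rot"]).round(2),"F",s["force"].round(1),"grip",s["grip_width"].round(3),s["grasp_force"]);return im,i
E
python3 - <<'E'
from h import *
im,i=look("w2")
blobs(im,(6,150,100),(17,255,255),i,42,200)
E
```

```text
Traceback (most recent call last):
  File "h.py", line 23, in look
    print("t",round(s["t"],2),"pos",s["position"].round(1),"yaw",np.degrees(s["eef_rot"]).round(2),"F",s["force"].round(1),"grip",s["grip_width"].round(3),s["grasp_force"]);return im,i
                                                                                                                                  ^^^^^^^^^^^^^^^^^^^^^
AttributeError: 'float' object has no attribute 'round'
```

View pics/w2.png

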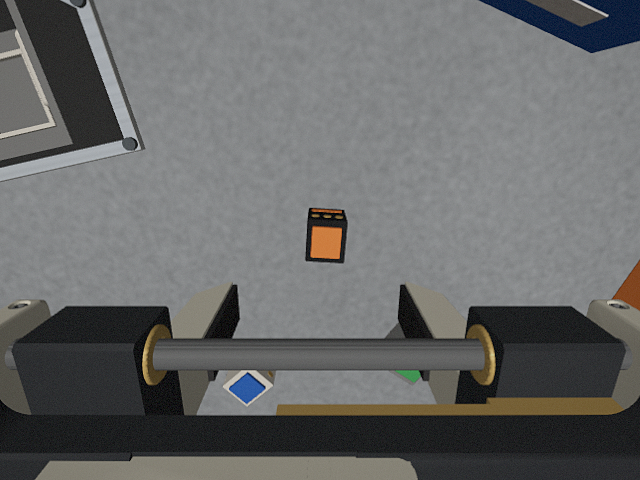

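The block sits between the open fingers at (326,243), almost square to them.

```bash
sed -i 's/s\["grip_width"\].round(3)/round(s["grip_width"],3)/' h.py; python3 - <<'E'
from h import *
im=cv2.imread("pics/w2.png");i=dict(np.load("w2.npz"))
blobs(im,(6,150,100),(17,255,255),i,42,200)
o=np.zeros_like(im);o[195:275,295:360]=im[195:275,295:360]
m=o.copy();m[o.sum(2)==0]=0
print("tcp px",pix(i,[[568.1,-246.9,42],[568.1,-246.9,149]]))
E
```

```text
px [632. 287.] xy 618.4 -483.8 size 43.4 19.7 long-side deg 36.7
px [326. 242.] xy 570.5 -252.0 size 24.7 22.3 long-side deg 17.1
tcp px [[318.03757798 242.96021595]
 [317.87149275 318.66279319]]
```

>>> carry_out(
  series=[
    {"hand": 60, "dx": 0.08, "dy": -0.17, "dz": -0.8, "twist": -0.6},
    {"hand": 60, "dx": 0, "dy": 0, "dz": -1, "twist": 0},
    {"hand": 60, "dx": 0, "dy": 0, "dz": -1, "twist": 0},
    {"hand": 60, "dx": 0, "dy": 0, "dz": -0.8, "twist": 0},
    {"hand": 60, "dx": 0, "dy": 0, "dz": -0.4, "twist": 0},
  ],
)

```text
t: 3.12
position: [571.8, -245.2, 27.9]
eef_rot: [-3.138, 0.002, 0.305]
force: [-0.4, 0.4, 0.3]
grip_width: 0.657
grasp_force: 0.0
```

>>> carry_out(
  series=[
    {"hand": 60, "dx": 0, "dy": 0, "dz": 0, "twist": 0},
    {"hand": 20, "dx": 0, "dy": 0, "dz": 0, "twist": 0},
    {"hand": 20, "dx": 0, "dy": 0, "dz": 0, "twist": 0},
    {"hand": 20, "dx": 0, "dy": 0, "dz": 0, "twist": 0},
    {"hand": 20, "dx": 0, "dy": 0, "dz": 0, "twist": 0},
  ],
  force=20,
)

```text
t: 3.53
position: [573.6, -248.6, 32.2]
eef_rot: [3.14, -0.002, 0.302]
force: [1.0, -0.5, 0.3]
grip_width: 0.416
grasp_force: 0.0
```

>>> carry_out(
  series=[
    {"hand": 20, "dx": 0, "dy": 0, "dz": 0, "twist": 0},
    {"hand": 20, "dx": 0, "dy": 0, "dz": 0, "twist": 0},
    {"hand": 20, "dx": 0, "dy": 0, "dz": 0, "twist": 0},
    {"hand": 20, "dx": 0, "dy": 0, "dz": 0, "twist": 0},
  ],
)

```text
t: 3.87
position: [573.3, -248.6, 31.7]
eef_rot: [3.141, -0.001, 0.302]
force: [-0.1, 1.1, 7.5]
grip_width: 0.321
grasp_force: 20.0
```

>>> carry_out(
  series=[
    {"hand": 20, "dx": 0, "dy": 0, "dz": 0.6, "twist": 0},
    {"hand": 20, "dx": 0, "dy": 0, "dz": 1, "twist": 0},
    {"hand": 20, "dx": 0, "dy": 0, "dz": 1, "twist": 0},
    {"hand": 20, "dx": 0, "dy": 0.5, "dz": 0.6, "twist": 0.2},
    {"hand": 20, "dx": 0.1, "dy": 0.9, "dz": 0, "twist": 0.3},
  ],
)

```text
t: 4.28
position: [576.6, -211.3, 131.5]
eef_rot: [3.135, -0.004, 0.349]
force: [1.2, -1.0, -1.1]
grip_width: 0.328
grasp_force: 20.0
```

>>> carry_out(
  series=[
    {"hand": 20, "dx": 0.1, "dy": 0.9, "dz": 0, "twist": 0.4},
    {"hand": 20, "dx": 0.1, "dy": 0.9, "dz": 0, "twist": 0.4},
    {"hand": 20, "dx": 0.1, "dy": 0.9, "dz": 0, "twist": 0.4},
    {"hand": 20, "dx": 0.1, "dy": 0.9, "dz": 0, "twist": 0.4},
    {"hand": 20, "dx": 0.1, "dy": 0.9, "dz": 0, "twist": 0.4},
  ],
)

```text
t: 4.7
position: [590.6, -70.0, 126.9]
eef_rot: [-3.142, -0.0, 0.566]
force: [-0.1, -0.1, -1.2]
grip_width: 0.324
grasp_force: 20.0
```

>>> carry_out(
  series=[
    {"hand": 20, "dx": 0, "dy": 0.9, "dz": 0, "twist": 0},
    {"hand": 20, "dx": 0, "dy": 0.7, "dz": 0, "twist": 0},
    {"hand": 20, "dx": 0, "dy": 0.5, "dz": 0, "twist": 0},
    {"hand": 20, "dx": 0, "dy": 0.2, "dz": 0, "twist": 0},
    {"hand": 20, "dx": 0, "dy": 0, "dz": 0, "twist": 0},
  ],
)

```text
t: 5.12
position: [590.7, -0.6, 126.7]
eef_rot: [-3.141, -0.0, 0.566]
force: [-0.5, -0.5, -0.6]
grip_width: 0.328
grasp_force: 20.0
```

```bash
python3 - <<'E'
from h import *
im,i=look("w3")
s=env.sense();p=s["position"]
print("orange at z=tcp+10");blobs(im,(6,150,100),(17,255,255),i,p[2]+10.3,200)
print("ring");o=np.zeros_like(im);o[120:300,200:430]=im[120:300,200:430];blobs(o,(0,0,165),(180,60,255),i,19,30)
E
```

```text
t 5.12 pos [590.7  -0.6 126.7] yaw [-1.7996e+02 -1.0000e-02  3.2450e+01] F [-0.5 -0.5 -0.6] grip 0.328 20.000108778476715
orange at z=tcp+10
px [318. 325.] xy 593.1 0.9 size 22.1 12.6 long-side deg -57.5
px [318. 274.] xy 613.2 13.6 size 19.4 2.2 long-side deg -57.5
ring
px [228. 270.] xy 534.7 46.3 size 48.8 8.3 long-side deg 32.8
px [406. 270.] xy 608.7 -69.2 size 49.6 8.9 long-side deg 32.3
px [317. 239.] xy 586.3 -2.5 size 52.4 50.6 long-side deg 32.5
px [316. 180.] xy 629.7 25.1 size 143.3 9.9 long-side deg -57.1
```

View pics/w3.png

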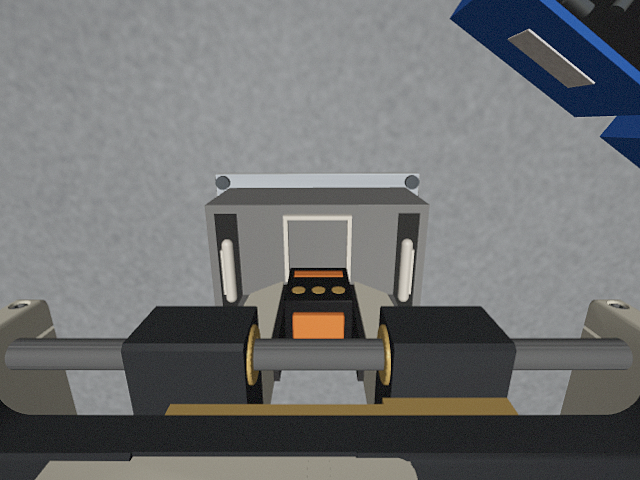

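The block hangs centred over the housing. The orange cap is at (318,325) and the pocket ring at (317,239), in line. I'll lower it now.

>>> carry_out(
  series=[
    {"hand": 20, "dx": -0.04, "dy": 0, "dz": -0.8, "twist": 0},
    {"hand": 20, "dx": 0, "dy": 0, "dz": -0.8, "twist": 0},
    {"hand": 20, "dx": 0, "dy": 0, "dz": -0.6, "twist": 0},
    {"hand": 20, "dx": 0, "dy": 0, "dz": -0.3, "twist": 0},
    {"hand": 20, "dx": 0, "dy": 0, "dz": -0.2, "twist": 0},
  ],
)

```text
t: 5.58
position: [588.9, -4.2, 44.8]
eef_rot: [3.141, 0.002, 0.561]
force: [-0.6, 0.2, -0.1]
grip_width: 0.325
grasp_force: 20.0
```

>>> carry_out(
  series=[
    {"hand": 20, "dx": 0, "dy": 0, "dz": 0, "twist": 0},
    {"hand": 20, "dx": 0, "dy": 0, "dz": 0, "twist": 0},
  ],
)

```text
t: 5.75
position: [590.0, -3.3, 46.3]
eef_rot: [3.141, -0.0, 0.562]
force: [-0.4, 0.0, 0.4]
grip_width: 0.325
grasp_force: 20.0
```

>>> carry_out(
  series=[
    {"hand": 20, "dx": 0, "dy": 0.07, "dz": -0.05, "twist": 0},
    {"hand": 20, "dx": 0, "dy": 0, "dz": 0, "twist": 0},
    {"hand": 42, "dx": 0, "dy": 0, "dz": 0, "twist": 0},
    {"hand": 42, "dx": 0, "dy": 0, "dz": 0, "twist": 0},
    {"hand": 42, "dx": 0, "dy": 0, "dz": 0, "twist": 0},
  ],
)

```text
t: 6.17
position: [589.7, -0.2, 44.6]
eef_rot: [3.141, -0.0, 0.564]
force: [0.6, -0.4, -0.2]
grip_width: 0.447
grasp_force: 0.0
```

>>> carry_out(
  series=[
    {"hand": 42, "dx": 0, "dy": 0, "dz": 0.3, "twist": 0},
    {"hand": 42, "dx": 0, "dy": 0, "dz": 0.7, "twist": 0},
    {"hand": 42, "dx": 0, "dy": 0, "dz": 1, "twist": 0},
    {"hand": 42, "dx": 0, "dy": 0, "dz": 1, "twist": 0},
    {"hand": 42, "dx": 0, "dy": 0, "dz": 1, "twist": 0},
  ],
)

```text
t: 6.58
position: [589.2, -0.6, 166.1]
eef_rot: [3.141, 0.0, 0.563]
force: [0.8, 0.2, 0.5]
grip_width: 0.458
grasp_force: 0.0
```

```bash
python3 - <<'E'
from h import *
im,i=look("w4")
print("orange z55");blobs(im,(6,150,100),(17,255,255),i,55,200)
o=np.zeros_like(im);o[100:320,180:450]=im[100:320,180:450];blobs(o,(0,0,165),(180,60,255),i,19,30)
t=env.camera("top");cv2.imwrite("pics/top1.png",t);i=env.camera_info("top")
E
```

```text
t 6.58 pos [589.2  -0.6 166.1] yaw [1.7999e+02 3.0000e-02 3.2260e+01] F [0.8 0.2 0.5] grip 0.458 0.0
orange z55
px [318. 245.] xy 586.5 -1.9 size 24.0 22.1 long-side deg 32.3
px [242. 248.] xy 537.7 45.7 size 48.8 8.1 long-side deg 32.5
px [394. 247.] xy 609.5 -66.4 size 48.8 8.7 long-side deg 32.9
px [318. 226.] xy 586.2 -2.6 size 52.8 50.5 long-side deg 32.4
px [317. 171.] xy 629.4 25.3 size 143.2 9.8 long-side deg -57.3
```

View pics/w4.png

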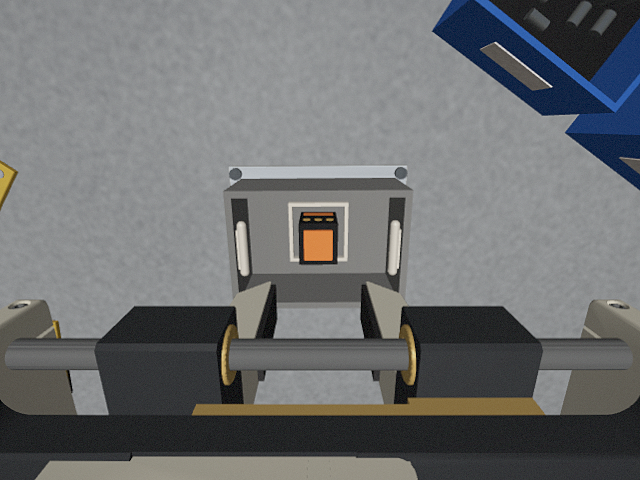

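The block stands inside the pocket, released, with the orange cap at (318,245) and the ring centred at (318,226). The measured centres agree within 1 mm. Next is the cover.

>>> carry_out(
  series=[
    {"hand": 60, "dx": -0.4, "dy": 0.9, "dz": 0, "twist": 0.9},
    {"hand": 60, "dx": -0.4, "dy": 0.9, "dz": 0, "twist": 0.9},
    {"hand": 60, "dx": -0.4, "dy": 0.9, "dz": 0, "twist": 0.9},
    {"hand": 60, "dx": -0.4, "dy": 0.9, "dz": 0, "twist": 0.9},
    {"hand": 60, "dx": -0.4, "dy": 0.9, "dz": 0, "twist": 0.9},
  ],
)

```text
t: 7.1
position: [528.6, 135.7, 164.5]
eef_rot: [3.142, -0.0, 1.039]
force: [1.6, 0.5, -0.6]
grip_width: 0.654
grasp_force: 0.0
```

>>> carry_out(
  series=[
    {"hand": 60, "dx": -0.4, "dy": 0.9, "dz": 0, "twist": 0.9},
    {"hand": 60, "dx": -0.4, "dy": 0.9, "dz": 0, "twist": 0.9},
    {"hand": 60, "dx": -0.4, "dy": 0.9, "dz": 0, "twist": 0.9},
    {"hand": 60, "dx": -0.4, "dy": 0.9, "dz": 0, "twist": 0.9},
    {"hand": 60, "dx": -0.4, "dy": 0.9, "dz": 0, "twist": 0.8},
  ],
)

```text
t: 7.52
position: [468.7, 270.7, 164.6]
eef_rot: [3.141, -0.0, 1.5]
force: [0.7, 0.2, -0.0]
grip_width: 0.654
grasp_force: 0.0
```

>>> carry_out(
  series=[
    {"hand": 60, "dx": -0.2, "dy": 0.9, "dz": 0, "twist": 0},
    {"hand": 60, "dx": 0, "dy": 0.1, "dz": 0, "twist": 0},
    {"hand": 60, "dx": 0, "dy": 0, "dz": 0, "twist": 0},
  ],
)

```text
t: 7.77
position: [462.7, 301.7, 164.2]
eef_rot: [-3.141, -0.0, 1.499]
force: [-0.4, -0.8, 0.3]
grip_width: 0.656
grasp_force: 0.0
```

```bash
python3 - <<'E'
from h import *
im,i=look("w5")
print("yellow");blobs(im,(20,120,80),(35,255,255),i,25,500)
print("red");blobs(im,(0,150,100),(5,255,255),i,51,100)
E
```

```text
t 7.77 pos [462.7 301.7 164.2] yaw [-1.7999e+02 -2.0000e-02  8.5890e+01] F [-0.4 -0.8  0.3] grip 0.656 0.0
yellow
px [407. 408.] xy 538.5 115.0 size 349.9 19.9 long-side deg -4.2
px [316. 227.] xy 460.4 299.5 size 131.0 91.7 long-side deg 85.8
red
px [316. 240.] xy 460.7 301.6 size 53.0 20.9 long-side deg 85.1
```

View pics/w5.png

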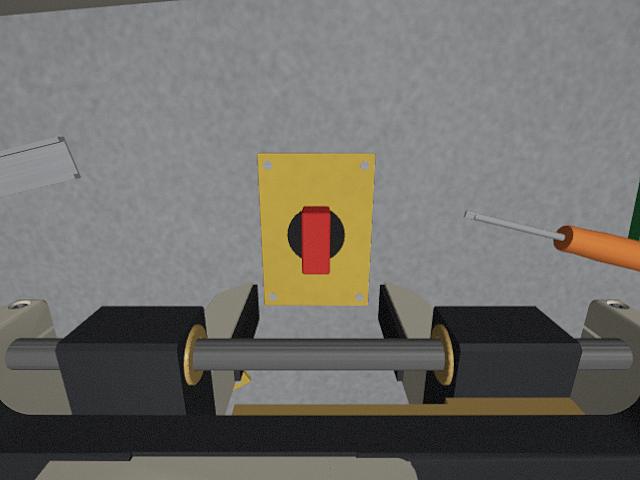

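The chosen cover is centred between the fingers, with the red bar at (316,240) and the plate square to the tool. The screwdriver tip at (468,214) is clear of the hand.

>>> carry_out(
  series=[
    {"hand": 60, "dx": -0.07, "dy": -0.05, "dz": -0.8, "twist": 0},
    {"hand": 60, "dx": 0, "dy": 0, "dz": -0.8, "twist": 0},
    {"hand": 60, "dx": 0, "dy": 0, "dz": -0.8, "twist": 0},
    {"hand": 60, "dx": 0, "dy": 0, "dz": -0.7, "twist": 0},
    {"hand": 60, "dx": 0, "dy": 0, "dz": -0.5, "twist": 0},
  ],
)

```text
t: 8.23
position: [461.6, 295.6, 54.7]
eef_rot: [-3.141, 0.002, 1.493]
force: [-0.4, 0.1, 0.6]
grip_width: 0.656
grasp_force: 0.0
```

>>> carry_out(
  series=[
    {"hand": 60, "dx": 0, "dy": 0, "dz": -0.2, "twist": 0},
    {"hand": 60, "dx": 0, "dy": 0, "dz": 0, "twist": 0},
    {"hand": 60, "dx": 0, "dy": 0, "dz": 0, "twist": 0},
  ],
)

```text
t: 8.48
position: [462.1, 297.2, 50.7]
eef_rot: [3.141, 0.0, 1.494]
force: [-0.2, 0.1, -0.2]
grip_width: 0.654
grasp_force: 0.0
```

>>> carry_out(
  series=[
    {"hand": 60, "dx": -0.05, "dy": 0.1, "dz": -0.15, "twist": 0},
    {"hand": 60, "dx": 0, "dy": 0, "dz": 0, "twist": 0},
    {"hand": 10, "dx": 0, "dy": 0, "dz": 0, "twist": 0},
    {"hand": 10, "dx": 0, "dy": 0, "dz": 0, "twist": 0},
    {"hand": 10, "dx": 0, "dy": 0, "dz": 0, "twist": 0},
  ],
  force=50,
)

```text
t: 8.9
position: [460.0, 301.4, 46.1]
eef_rot: [3.141, -0.0, 1.496]
force: [-0.1, -0.1, -0.3]
grip_width: 0.485
grasp_force: 0.0
```

>>> carry_out(
  series=[
    {"hand": 10, "dx": 0, "dy": 0, "dz": 0, "twist": 0},
    {"hand": 10, "dx": 0, "dy": 0, "dz": 0, "twist": 0},
    {"hand": 10, "dx": 0, "dy": 0, "dz": 0, "twist": 0},
    {"hand": 10, "dx": 0, "dy": 0, "dz": 0, "twist": 0},
    {"hand": 10, "dx": 0, "dy": 0, "dz": 0, "twist": 0},
  ],
)

```text
t: 9.32
position: [460.0, 301.2, 45.8]
eef_rot: [3.141, -0.0, 1.495]
force: [-0.3, 0.4, 0.0]
grip_width: 0.236
grasp_force: 50.0
```

>>> carry_out(
  series=[
    {"hand": 10, "dx": 0, "dy": 0, "dz": 0.4, "twist": 0},
    {"hand": 10, "dx": 0, "dy": 0, "dz": 0.8, "twist": 0},
    {"hand": 10, "dx": 0, "dy": 0, "dz": 0.9, "twist": 0},
    {"hand": 10, "dx": 0.2, "dy": -0.4, "dz": 0.9, "twist": 0.4},
    {"hand": 10, "dx": 0.3, "dy": -0.7, "dz": 0.8, "twist": 0.5},
  ],
)

```text
t: 9.73
position: [474.0, 270.4, 161.0]
eef_rot: [-3.141, -0.001, 1.596]
force: [0.2, 0.0, -0.3]
grip_width: 0.233
grasp_force: 50.0
```

>>> carry_out(
  series=[
    {"hand": 10, "dx": 0.4, "dy": -0.9, "dz": 0, "twist": 0.6},
    {"hand": 10, "dx": 0.4, "dy": -0.9, "dz": 0, "twist": 0.6},
    {"hand": 10, "dx": 0.4, "dy": -0.9, "dz": 0, "twist": 0.6},
    {"hand": 10, "dx": 0.4, "dy": -0.9, "dz": 0, "twist": 0.6},
    {"hand": 10, "dx": 0.4, "dy": -0.9, "dz": 0, "twist": 0.6},
  ],
)

```text
t: 10.15
position: [535.1, 131.9, 159.7]
eef_rot: [-3.141, -0.0, 1.907]
force: [0.2, -0.3, -0.7]
grip_width: 0.234
grasp_force: 50.0
```

>>> carry_out(
  series=[
    {"hand": 10, "dx": 0.4, "dy": -0.9, "dz": 0, "twist": 0.6},
    {"hand": 10, "dx": 0.4, "dy": -0.9, "dz": 0, "twist": 0.6},
    {"hand": 10, "dx": 0.4, "dy": -0.9, "dz": 0, "twist": 0.6},
    {"hand": 10, "dx": 0.4, "dy": -0.9, "dz": 0, "twist": 0.4},
    {"hand": 10, "dx": 0.1, "dy": -0.5, "dz": 0, "twist": 0},
  ],
)

```text
t: 10.57
position: [587.2, 5.9, 159.8]
eef_rot: [-3.141, 0.002, 2.134]
force: [0.4, -0.4, -0.7]
grip_width: 0.234
grasp_force: 50.0
```

>>> carry_out(
  series=[
    {"hand": 10, "dx": 0, "dy": -0.2, "dz": 0, "twist": 0},
    {"hand": 10, "dx": 0, "dy": 0, "dz": 0, "twist": 0},
    {"hand": 10, "dx": 0, "dy": 0, "dz": 0, "twist": 0},
  ],
)

```text
t: 10.82
position: [585.3, 5.3, 159.5]
eef_rot: [-3.141, -0.001, 2.134]
force: [0.0, 0.9, -0.9]
grip_width: 0.236
grasp_force: 50.0
```

```bash
python3 - <<'E'
from h import *
im,i=look("w6");z=env.sense()["position"][2]-45.8
print("yellow at",z+25);blobs(im,(20,120,80),(35,255,255),i,z+25,500)
t=env.camera("top");cv2.imwrite("pics/top2.png",t);i=env.camera_info("top")
print("top");blobs(t,(20,120,80),(35,255,255),i,z+25,300)
E
```

```text
t 10.82 pos [585.3   5.3 159.5] yaw [-1.7998e+02 -6.0000e-02  1.2230e+02] F [ 0.   0.9 -0.9] grip 0.236 49.97963190078735
yellow at 138.72238855620117
px [322. 405.] xy 619.7 -43.6 size 202.7 30.5 long-side deg 32.3
px [318. 232.] xy 569.5 30.1 size 91.5 68.9 long-side deg 32.3
px [ 30. 180.] xy 436.8 -17.4 size 77.6 35.0 long-side deg -60.7
top
px [211. 331.] xy 339.1 181.7 size 52.5 37.4 long-side deg 27.7
px [354. 327.] xy 357.1 -87.1 size 118.6 82.5 long-side deg -59.8
```

View pics/w6.png

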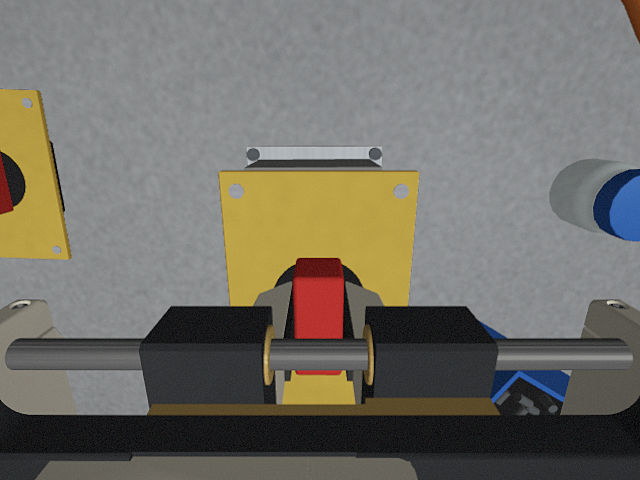

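The cover is held square above the housing. The plate's far edge is at row 171 and the nest plate's strip, with its screws at (253,154) and (375,154), shows beyond it. I'll cross-check the housing centre from that strip at this wrist angle.

```bash
python3 - <<'E'
from h import *
im=cv2.imread("pics/w6.png");i=dict(np.load("w6.npz"))
o=np.zeros_like(im);o[140:168,235:395]=im[140:168,235:395]
g=cv2.cvtColor(o,cv2.COLOR_BGR2GRAY);print(g[146:168:2,320],g[154,240:262:2],g[154,366:392:2],g[143,300])
blobs(o,(90,10,140),(130,90,255),i,8,50)
# compare with model: nest plate +y edge corners & screws about the centre estimate, yaw 32.4
a=np.radians(32.4);R=np.array([[np.cos(a),-np.sin(a)],[np.sin(a),np.cos(a)]])
c=np.array([586.3,-2.5])
for q in([-55,75],[55,75]):
    print(q,pix(i,[[*(c+R@q),8]]).round(1))
    q[1]=65;q[0]=q[0]/55*45;print("rim",q,pix(i,[[*(c+R@q),68]]).round(1))
# same for w4, +x side (x=55)
i=dict(np.load("w4.npz"))
for q in([55,-75],[55,75]): print("w4",q,pix(i,[[*(c+R@q),8]]).round(1))
im=cv2.imread("pics/w4.png");g=cv2.cvtColor(im,cv2.COLOR_BGR2GRAY);print(g[158:184:2,317],g[172,222:244:2],g[172,396:418:2])
E
```

```text
[130 181 179 180 180 183 172  47  58  60  59] [142 140 143 126  90  89  86  88  89  69 190] [180 178  88  88  85  87  86  86 133 145 145 149 146] 140
px [318. 152.] xy 551.7 58.0 size 101.7 9.2 long-side deg 33.0
[-55, 75] [[245.8 146.1]]
rim [-45.0, 65] [[244.2 167. ]]
[55, 75] [[382.4 145.8]]
rim [45.0, 65] [[382.2 166.8]]
w4 [55, -75] [[407.5 165.2]]
w4 [55, 75] [[228.4 165.6]]
[152 148 146 143 177 188 188 186 186 192 123  83  85] [149 151 150 150  86  90 100  94  90  55 194] [ 93  93  94  95  91  94 155 147 150 150 150]
```

Two wrist angles agree on the housing centre within about 1 mm. I'll shift over it and lower in stages.

>>> carry_out(
  series=[
    {"hand": 10, "dx": 0, "dy": -0.2, "dz": -0.2, "twist": 0},
    {"hand": 10, "dx": 0, "dy": 0, "dz": -0.5, "twist": 0},
    {"hand": 10, "dx": 0, "dy": 0, "dz": -0.3, "twist": 0},
    {"hand": 10, "dx": 0, "dy": 0, "dz": 0, "twist": 0},
    {"hand": 10, "dx": 0, "dy": 0, "dz": 0, "twist": 0},
  ],
  force=60,
)

```text
t: 11.33
position: [585.3, -1.3, 129.1]
eef_rot: [-3.14, -0.001, 2.135]
force: [-1.0, 0.1, -0.4]
grip_width: 0.236
grasp_force: 60.0
```

>>> carry_out(
  series=[
    {"hand": 10, "dx": 0, "dy": 0.02, "dz": -0.2, "twist": 0},
    {"hand": 10, "dx": 0, "dy": 0, "dz": -0.2, "twist": 0},
    {"hand": 10, "dx": 0, "dy": 0, "dz": -0.2, "twist": 0},
    {"hand": 10, "dx": 0, "dy": 0, "dz": 0, "twist": 0},
  ],
)

```text
t: 11.67
position: [585.2, -1.1, 110.5]
eef_rot: [-3.14, -0.001, 2.134]
force: [-0.4, 0.4, -0.7]
grip_width: 0.234
grasp_force: 60.0
```

>>> carry_out(
  series=[
    {"hand": 10, "dx": 0, "dy": 0, "dz": -0.1, "twist": 0},
    {"hand": 10, "dx": 0, "dy": 0, "dz": 0, "twist": 0},
  ],
)

```text
t: 11.83
position: [585.7, -1.2, 108.3]
eef_rot: [-3.141, -0.0, 2.134]
force: [-0.6, 0.5, -1.2]
grip_width: 0.237
grasp_force: 60.0
```

>>> carry_out(
  series=[
    {"hand": 10, "dx": -0.01, "dy": 0.01, "dz": -0.1, "twist": 0},
    {"hand": 10, "dx": 0, "dy": 0, "dz": 0, "twist": 0},
  ],
)

```text
t: 12.0
position: [585.7, -0.6, 105.7]
eef_rot: [3.141, -0.0, 2.135]
force: [-0.3, 0.1, 0.2]
grip_width: 0.237
grasp_force: 60.0
```

>>> carry_out(
  series=[
    {"hand": 10, "dx": 0, "dy": 0, "dz": -0.07, "twist": 0},
    {"hand": 10, "dx": 0, "dy": 0, "dz": 0, "twist": 0},
  ],
)

```text
t: 12.17
position: [586.2, -0.8, 104.6]
eef_rot: [3.14, 0.0, 2.134]
force: [-1.5, 1.5, 8.8]
grip_width: 0.238
grasp_force: 60.0
```

>>> carry_out(
  series=[
    {"hand": 10, "dx": 0, "dy": 0, "dz": -0.07, "twist": 0},
    {"hand": 10, "dx": 0, "dy": 0, "dz": 0, "twist": 0},
  ],
)

```text
t: 12.33
position: [586.5, -0.4, 102.8]
eef_rot: [3.139, 0.0, 2.135]
force: [-2.6, 2.0, 10.1]
grip_width: 0.236
grasp_force: 60.0
```

Contact came at the expected height with little side force, so I'll keep pressing in small steps.

>>> carry_out(
  series=[
    {"hand": 10, "dx": 0, "dy": 0, "dz": -0.07, "twist": 0},
    {"hand": 10, "dx": 0, "dy": 0, "dz": 0, "twist": 0},
  ],
)

```text
t: 12.5
position: [586.6, -0.1, 100.3]
eef_rot: [3.139, 0.0, 2.135]
force: [0.0, 1.2, 4.8]
grip_width: 0.234
grasp_force: 60.0
```

>>> carry_out(
  series=[
    {"hand": 10, "dx": 0, "dy": 0, "dz": -0.07, "twist": 0},
    {"hand": 10, "dx": 0, "dy": 0, "dz": 0, "twist": 0},
  ],
)

```text
t: 12.67
position: [586.2, -0.1, 97.3]
eef_rot: [3.14, 0.0, 2.135]
force: [4.1, 1.4, -5.1]
grip_width: 0.237
grasp_force: 60.0
```

The resistance dropped and turned into a pull, so the catches have passed. I'll go on to the hard stop.

>>> carry_out(
  series=[
    {"hand": 10, "dx": 0, "dy": 0, "dz": -0.07, "twist": 0},
    {"hand": 10, "dx": 0, "dy": 0, "dz": 0, "twist": 0},
  ],
)

```text
t: 12.83
position: [584.9, -1.1, 94.5]
eef_rot: [-3.14, -0.0, 2.134]
force: [-0.7, -0.3, -0.3]
grip_width: 0.236
grasp_force: 60.0
```

>>> carry_out(
  series=[
    {"hand": 10, "dx": 0, "dy": 0, "dz": -0.06, "twist": 0},
    {"hand": 10, "dx": 0, "dy": 0, "dz": 0, "twist": 0},
  ],
)

```text
t: 13.0
position: [585.3, -1.3, 93.8]
eef_rot: [-3.141, -0.0, 2.134]
force: [-1.9, 0.5, 4.7]
grip_width: 0.234
grasp_force: 60.0
```

>>> carry_out(
  series=[
    {"hand": 10, "dx": 0, "dy": 0, "dz": -0.05, "twist": 0},
    {"hand": 10, "dx": 0, "dy": 0, "dz": 0, "twist": 0},
    {"hand": 10, "dx": 0, "dy": 0, "dz": 0, "twist": 0},
  ],
)

```text
t: 13.25
position: [585.3, -1.3, 93.7]
eef_rot: [3.141, -0.0, 2.134]
force: [-7.6, 2.2, 21.0]
grip_width: 0.234
grasp_force: 60.0
```

>>> carry_out(
  series=[
    {"hand": 10, "dx": -0.01, "dy": 0, "dz": 0.02, "twist": 0},
    {"hand": 10, "dx": 0, "dy": 0, "dz": 0, "twist": 0},
    {"hand": 10, "dx": 0, "dy": 0, "dz": 0, "twist": 0},
    {"hand": 10, "dx": 0, "dy": 0, "dz": 0, "twist": 0},
  ],
)

```text
t: 13.58
position: [585.3, -1.3, 93.7]
eef_rot: [3.141, 0.0, 2.134]
force: [-4.7, 0.4, 14.5]
grip_width: 0.235
grasp_force: 60.0
```

>>> carry_out(
  series=[
    {"hand": 10, "dx": 0, "dy": 0, "dz": 0, "twist": 0},
    {"hand": 10, "dx": 0, "dy": 0, "dz": 0, "twist": 0},
    {"hand": 10, "dx": 0, "dy": 0, "dz": 0, "twist": 0},
    {"hand": 10, "dx": 0, "dy": 0, "dz": 0, "twist": 0},
    {"hand": 10, "dx": 0, "dy": 0, "dz": 0, "twist": 0},
  ],
)

```text
t: 14.0
position: [585.3, -1.4, 93.7]
eef_rot: [3.141, 0.0, 2.134]
force: [-4.4, 1.1, 12.7]
grip_width: 0.235
grasp_force: 60.0
```

```bash
python3 - <<'E'
from h import *
im=env.camera("scene");cv2.imwrite("pics/end.png",cv2.resize(im[140:420,140:520],None,fx=2,fy=2))
s=env.sense();print(s["t"],s["force"],s["position"],s["grasp_force"])
E
```

```text
14.05 [-3.11567283  0.86367494 13.10520254] [585.28651773  -1.33868507  93.68582472] 60.0044184923172
```

View pics/end.png

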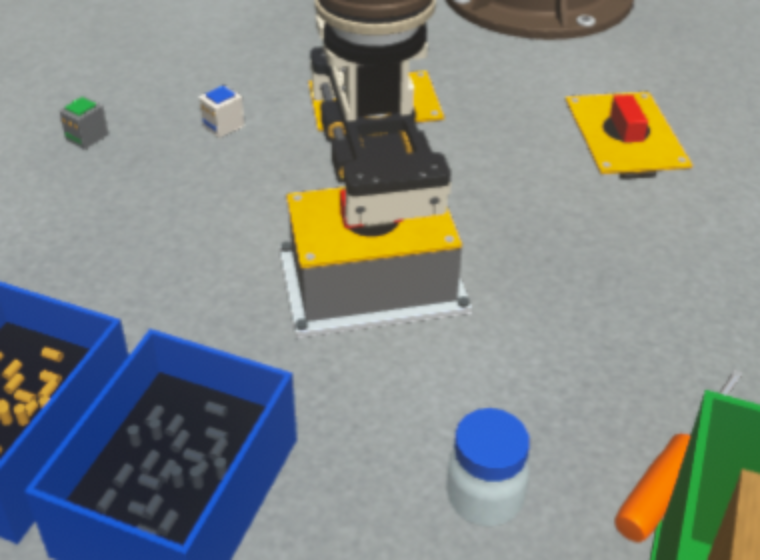

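The cover sits flush on the housing, with its front edge at (305–460,245–262) meeting the grey wall without a gap, and the bystanders are untouched. I'll trim the push slightly towards 15 N.

>>> carry_out(
  series=[
    {"hand": 10, "dx": 0, "dy": 0, "dz": -0.007, "twist": 0},
    {"hand": 10, "dx": 0, "dy": 0, "dz": 0, "twist": 0},
    {"hand": 10, "dx": 0, "dy": 0, "dz": 0, "twist": 0},
    {"hand": 10, "dx": 0, "dy": 0, "dz": 0, "twist": 0},
    {"hand": 10, "dx": 0, "dy": 0, "dz": 0, "twist": 0},
  ],
)

```text
t: 14.47
position: [585.3, -1.4, 93.7]
eef_rot: [3.141, 0.0, 2.134]
force: [-5.1, 0.8, 16.0]
grip_width: 0.233
grasp_force: 60.0
```

>>> carry_out(
  series=[
    {"hand": 10, "dx": 0, "dy": 0, "dz": 0, "twist": 0},
    {"hand": 10, "dx": 0, "dy": 0, "dz": 0, "twist": 0},
    {"hand": 10, "dx": 0, "dy": 0, "dz": 0, "twist": 0},
    {"hand": 10, "dx": 0, "dy": 0, "dz": 0, "twist": 0},
    {"hand": 10, "dx": 0, "dy": 0, "dz": 0, "twist": 0},
  ],
)

```text
t: 14.88
position: [585.3, -1.4, 93.7]
eef_rot: [3.141, 0.0, 2.134]
force: [-3.8, 0.6, 15.9]
grip_width: 0.234
grasp_force: 60.0
```

```bash
python3 -c "
from rig import env
print(env.sign_off())"
```

```text
the job is handed in; nothing more can be done
None
```

The contact block stands released in the pocket, the yellow cover is snapped fully home, and the arm was still holding it down at about 16 N when I handed the job in at 14.9 s; no verdict came back.

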